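Order a large lemon tea at the touch-free dispenser panel

TASK

Order a large lemon tea at the dispenser's panel: first push the orange portion slider all the way to the end of its track on the robot's left, then point at the yellow touch-free sensor from straight above, fingertips two to three centimetres over its middle, and stay there for two seconds without touching it, and finally press the red start button fully down, let it spring back up and move clear. Do not touch any of the three sensors, do not bring the fingers low over the green or the white one, and leave the tumbler, the jigger and the jar undisturbed.

Things in the scene. Friction and masses are not known exactly. Their poses are not given: they have to be found in the camera images.
- panel: Fixed black control panel lying on the counter, 190 (x) by 300 (y) by 30 mm high; origin at the centre of its underside, z up. Its y axis points to its left end as seen from the robot; it is turned up to about 15 degrees. The slider lies along y on its near (-x) half, the three sensors in a row along y on its far (+x) half.
- eye_yellow: Yellow touch-free sensor (lemon tea): a 50 mm wide steel ring, 7 mm high, around a 40 mm yellow dome, 12 mm high in all, fixed on the panel's top. Origin at the centre of its underside, on the panel's top, 30 mm over the counter; so its dome's top is 12 mm above the origin. The three sensors stand 90 mm apart in any order.
- eye_green: Green touch-free sensor (lime), same shape and origin as the yellow one; not wanted.
- eye_white: White touch-free sensor (water), same shape and origin as the yellow one; not wanted.
- portion (a joint): Position of the portion slider along its track, m: 0 at the right end, 0.100 at the left end (a stop), growing along the panel's +y. It starts between 0 and 0.04 and stays where it is left; about 1.5 N moves it.
- portion_top (a point): Centre of the top of the slider's orange tab, which is an upright block 28 mm across the track (panel x), 20 mm along it (panel y), 40 mm high. The tab stands 0.5 mm above an aluminium track 40 mm wide, 150 mm long and 14 mm high on the panel; its top is 84.5 mm over the counter. Its axes are the panel's.
- start (a joint): Travel of the red start button, m: 0 is up, 0.008 is fully down; spring-loaded, about 4 N takes it fully down and it springs back when released.
- start_top (a point): Centre of the top of the red start button, 40 mm wide, standing in a black round housing 56 mm wide and 12 mm high fixed on the counter left or right of the panel; 24 mm over the counter when up, it moves straight down.
- tumbler: Loose steel tumbler, 72 mm wide at the rim, 85 mm high, open on top, beside the panel, on the side where the button is not. Origin at the centre of its underside.
- jigger: Loose brass double-cone measure, 46 mm wide, 75 mm high, near one far corner of the panel. Origin at the centre of its underside.
- jar: Loose amber jar with a wooden lid, 60 mm wide, 70 mm high, near one far corner of the panel. Origin at the centre of its underside.
Things that resemble listed ones, but are neither listed nor needed, are in the scene too. Of the things that look like the part that bears start, take the one that is nearest to the robot's base at the start.

How it is judged:
By the outcome, as a careful person would: the job done as asked, in the order asked, and still so for the second after the job is handed in, with the robot touching nothing.
It also fails if it takes over 51 s, if anything falls off the work surface, if the arm or the gripper's body presses on something with over 40 N, if the wrist force passes 120 N, or if a joint passes its speed limit or range.

ROBOT

A 7-joint arm with a two-finger parallel gripper is mounted at the origin on the work surface. World frame = base frame: x ahead of the robot, y to its left, z up, the work surface at z = 0. Lengths are in mm, angles in degrees, forces in N, time in s.
With the tool pointing down it reaches from about 400 to 850 mm from the base axis. Payload 10.4 kg.
Tool frame: the origin (TCP) lies between the finger pads, 19 mm behind the fingertips; this is the grasp point; z points along the fingers, y is the line along which they close (so a half turn about z gives the same grasp; the last joint's range is limited). The gripper opens to 85 mm and grips with 20 to 120 N. Pads are 22 mm wide; open, the fingers measure 114 mm over their backs; the gripper's body (76 mm by 85 mm) begins 54 mm behind the grasp point. The pads swing forward as they close: fully open they stand 13 mm farther back than shut.
Start: joints at [-1.295, 19.034, -3.707, 83.658, 1.238, 77.344, -5.071], TCP at [625.019, 0.018, 250.038] pointing down, gripper open.
Joint ranges: [-148.97, 148.97], [-28.65, 121.19], [-84.17, 76.75], [9.2, 138.47], [-72.65, 252.65], [3.7, 117.97], [-149.18, 149.18]. Speed limits (degrees/s): [127.2, 127.2, 159.86, 159.86, 180, 180, 180].

INTERFACE

Orientations are given as [roll, pitch, yaw] about the fixed x, y, z axes, in that order (R = Rz(yaw) Ry(pitch) Rx(roll)).
In Python, from station import readout, vision, bot gives the robot as it stands. The module is installed in compiled form; this text tells all that it offers.
- The arm moves only by the tool play_rows, never from a script. Its argument "rows" is a list that holds one entry, the list of rows, each a list of 5 numbers: the opening, from 0 (shut) to 1 (fully open), then the shift along the tool's x, y, z normalised to -1 to 1, where 1 is 0.04 m, then the turn about the tool's z normalised to -1 to 1, where 1 is 5 degrees. In form: [[[hand, dx, dy, dz, twist], ...]]. A call has 1 to 12 rows; each row shifts and turns the commanded pose from where the row before left it, along the tool's axes as they then stand; what a row does not reach is not made up. A row lasts 1/12 s, in which the tool goes at most 41.7 mm and 7.16 degrees, less where a joint would pass 70% of its speed; a pose out of reach is approached as far as the arm can. A call with a number of a shift or a turn outside -1 to 1 is refused whole. A call with a gripper value outside its range is refused whole. The fingers move at their own pace and stop on an object; "newtons" is the grip in N (left out, the last holds). Time passes only in rows, so rows that do not move let the fingers close. It gives the time, the measured TCP pose, the force, the opening and the grip force at its end, in the units of the state.
- readout.observe(): the state, without advancing time (a new reading comes with each control period).
- vision.capture(name): name is "scene" or "side" or "wrist"; returns the picture (480x640x3 uint8, red, green, blue); there is no depth.
- vision.camera_model(name): a dict with "K" (3x3 intrinsics, pixels), "camera_from_world" (4x4, takes a point from world to camera coordinates); the wrist camera has in their place "tool_from_camera" (4x4, takes a point from camera to tool coordinates, whose origin is the TCP and whose axes are the flange's). Camera axes: x right, y down, z forward; pixel columns grow to the right and rows downward; lengths in mm; the calibration is good to about 2 mm. A picture is of the moment at which its call begins: read the wrist's pose just before it. camera_model takes no time and is no camera call.
- bot.close_job(): hands the job in; it is judged then, once.
Trained networks look in the newest picture that a camera, given by its name, has taken for a name from the list of things; names that differ only in an ending like _2 or _b are one class to them, and where a whole thing is asked for, a point or a joint stands for the part that bears it (a point fixed in the world has none). Each returns a list of dicts, best first, with "conf" (0 to 1); they miss things now and then, are a little off and sometimes report something else, mostly with a low value. They report only what shows in the picture. A call takes as long as a camera call. They do not tell look-alikes from the thing itself.
- vision.outline_of(camera, thing): "region" (480x640 bool, what is visible of it) and "box" ([left, top, right, bottom] in pixels, round what is visible of it).
The state is a dict: "clock": time; "joint_pos": joint angles; "qvel": joint speeds; "joint_torque": joint torques, N m; "ee_pos": TCP position; "orientation": TCP orientation; "ft_force": force on the tool from outside, world axes, zero at the start; "moment": the same for the moment, N m; "opening": finger opening in mm; "gripper_force": force on a finger pad.
Only numpy, scipy, OpenCV 4.12 (cv2) and the standard library are available. Lean on these libraries where they do the work, as an engineer would, in place of code of your own. Each camera call takes 0.05 s, during which the arm holds its last target. There are 200 camera calls.

## Working session

There is one attempt and no reset: what is moved stays moved. The work goes in short steps, Python scripts to look and compute and a tool call to move; the robot and the scene stay as the last step left them, time stands still between calls to the robot, and variables do not carry over. Pictures are saved under pics/ and viewed, at most 10 in all, crops included, and the job is handed in when it is done.

Besides the shell and the picture viewer there is one more tool, called after "Emit:" in YAML: its name, and indented under it one key for each argument. play_rows: Moves the arm, as the interface text tells. Scaled input: -1 to 1 covers 0.04 m each way for a shift and 5 degrees each way for a turn. Its arguments: {"type":"object","properties":{"rows":{"type":"array"},"newtons":{"type":"number"}},"required":["rows"]}

```bash
mkdir -p pics; python3 - <<'E'
from station import readout, vision, bot
import cv2,numpy as np
s=readout.observe();print(s['clock'],s['ee_pos'],s['orientation'],s['opening'])
for c in ['scene','side']:
    im=vision.capture(c);cv2.imwrite(f'pics/{c}0.png',im[:,:,::-1])
    m=vision.camera_model(c);print(c,m['K'],np.linalg.inv(m['camera_from_world']).round(3))
    for t in ['panel','eye_yellow','eye_green','eye_white','portion_top','start_top','tumbler','jigger','jar']:
        print(t,[(round(d['conf'],2),[round(float(v)) for v in d['box']]) for d in vision.outline_of(c,t)])
E
```

```text
0.0 [ 6.24674605e+02 -3.33595697e-02  2.49236539e+02] [-1.79921341e+02  3.55155344e-03  8.99968926e+01] 85.42246766420415
scene [[602.35793431   0.         322.01846638]
 [  0.         602.35793431 243.83422254]
 [  0.           0.           1.        ]] [[ 4.590000e-01  7.300000e-01 -5.070000e-01  1.126663e+03]
 [ 8.880000e-01 -3.690000e-01  2.730000e-01 -2.567660e+02]
 [ 1.200000e-02 -5.750000e-01 -8.180000e-01  9.982240e+02]
 [ 0.000000e+00  0.000000e+00  0.000000e+00  1.000000e+00]]
panel [(0.82, [231, 212, 412, 354]), (0.37, [294, 236, 312, 261])]
eye_yellow []
eye_green [(0.58, [321, 280, 347, 304])]
eye_white [(0.91, [280, 305, 302, 330])]
portion_top [(0.48, [295, 235, 310, 260])]
start_top [(0.85, [478, 215, 498, 232]), (0.58, [455, 185, 473, 198]), (0.55, [409, 185, 427, 198])]
tumbler [(0.72, [100, 290, 152, 341])]
jigger [(0.94, [445, 232, 469, 269])]
jar [(0.72, [280, 305, 302, 327]), (0.64, [147, 368, 184, 418])]
side [[492.07965641   0.         322.02911679]
 [  0.         492.07965641 240.53601068]
 [  0.           0.           1.        ]] [[-8.05000e-01 -4.57000e-01  3.79000e-01  1.56420e+02]
 [-5.94000e-01  6.19000e-01 -5.14000e-01  6.33178e+02]
 [-0.00000e+00 -6.38000e-01 -7.70000e-01  9.49393e+02]
 [ 0.00000e+00  0.00000e+00  0.00000e+00  1.00000e+00]]
panel [(0.55, [256, 197, 391, 311])]
eye_yellow [(0.65, [276, 253, 300, 272])]
eye_green [(0.72, [300, 227, 318, 247])]
eye_white [(0.79, [320, 208, 339, 219])]
portion_top [(0.64, [340, 236, 353, 255])]
start_top [(0.85, [197, 347, 217, 366]), (0.83, [230, 372, 251, 394]), (0.66, [274, 349, 293, 373]), (0.57, [254, 199, 388, 311]), (0.42, [412, 155, 442, 193])]
tumbler [(0.72, [413, 155, 440, 192])]
jigger [(0.76, [215, 283, 241, 318])]
jar [(0.62, [360, 141, 382, 172])]
```

View pics/scene0.png

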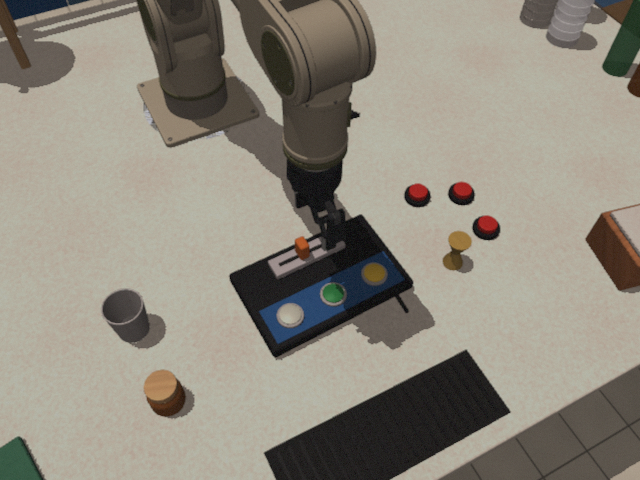

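View pics/side0.png

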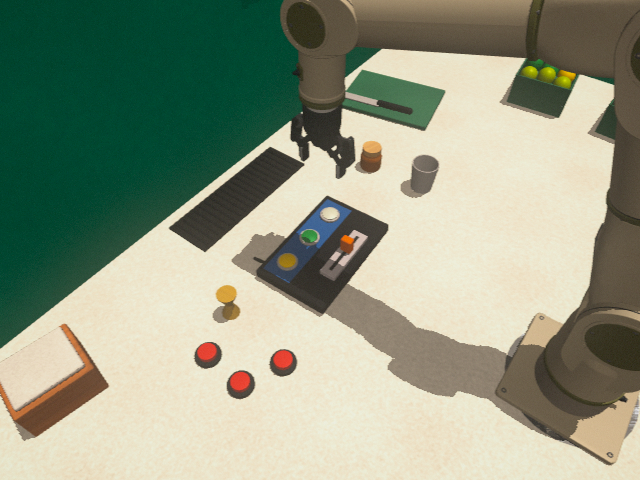

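Scene picture: yellow sensor at (374,273), green (333,293), white (290,315), orange tab (302,248). The three red-button look-alikes are at (417,195), (461,192) and (487,227), which in the side view are (283,361), (240,383) and (207,354). The tumbler is at (127,315), the jar at (165,392), the jigger at (457,250), and a dark rod by the panel at (400,298). Next I measure the positions.

```bash
cat > h.py <<'E'
import cv2,numpy as np
from station import vision
def ray(c,uv,z):
    m=vision.camera_model(c);T=np.linalg.inv(m['camera_from_world'])
    d=T[:3,:3]@np.linalg.inv(m['K'])@np.array([uv[0],uv[1],1.]);o=T[:3,3]
    return (o+d*(z-o[2])/d[2])[:2]
def proj(c,p):
    m=vision.camera_model(c);q=m['camera_from_world']@np.append(p,1.);q=m['K']@q[:3];return q[:2]/q[2]
def blob(im,lo,hi,box):
    h=cv2.cvtColor(im,cv2.COLOR_RGB2HSV);m=cv2.inRange(h,lo,hi);k=np.zeros_like(m);l,t,r,b=box;k[t:b,l:r]=m[t:b,l:r]
    n,_,s,c=cv2.connectedComponentsWithStats(k);i=1+np.argmax(s[1:,4]);return c[i],s[i]
E
python3 - <<'E'
from h import *
I={c:cv2.imread(f'pics/{c}0.png')[:,:,::-1].copy() for c in ['scene','side']}
red=((0,150,90),(6,255,255));yel=((18,120,60),(32,255,255));grn=((50,100,60),(80,255,255));ora=((5,180,80),(16,255,255));wh=((0,0,130),(60,90,255))
B={'b1':(red,20,[(400,180,435,206),(270,345,297,378)]),'b2':(red,20,[(446,178,476,204),(226,368,254,397)]),'b3':(red,20,[(472,212,502,238),(193,340,221,368)]),
'yel':(yel,37,[(355,255,395,292),(270,245,305,275)]),'grn':(grn,37,[(315,275,352,310),(295,225,322,248)]),'wht':(wh,37,[(276,303,306,328),(319,206,341,222)]),
'tab':(ora,64,[(290,230,315,265),(335,228,360,258)])}
for k,(r,z,bx) in B.items():
    for c,b in zip(['scene','side'],bx):
        u,s=blob(I[c],*r,b);print(k,c,u.round(1),s,ray(c,u,z).round(1))
for k,p in [('tumbler',[(127,290),(425,160)])]:
    print(k,ray('scene',p[0],85),ray('side',p[1],85))
print('jig',ray('scene',(459,240),75),ray('side',(227,293),75),'jar',ray('scene',(161,380),70),ray('side',(372,146),70))
a=cv2.resize(I['scene'][170:320,230:510],None,fx=2.85,fy=2.85,interpolation=3)
cv2.imwrite('pics/crop1.png',a[:,:,::-1])
E
```

```text
b1 scene [417.7 190.7] [409 184  19  14 204] [490.  314.6]
b1 side [282.7 359.1] [273 350  20  20 286] [492.  314.2]
b2 scene [462.1 189. ] [453 182  19  15 203] [528.7 401.8]
b2 side [239.7 381.1] [230 372  20  20 312] [530.6 401.4]
b3 scene [487.2 223.2] [478 216  20  16 234] [627.5 394.9]
b3 side [206.5 351.1] [197 343  20  18 273] [630.  393.8]
yel scene [374.1 272.4] [364 264  21  18 294] [634.4 121.9]
yel side [286.8 260.3] [279 254  17  14 190] [636.2 121.2]
grn scene [332.1 293.2] [323 284  21  18 257] [638.6  29.8]
grn side [309.1 235.7] [302 230  15  12 146] [640.   30.5]
wht scene [289.6 314.6] [277 304  26  23 458] [643.4 -59.4]
wht side [329.5 213.8] [320 207  20  15 212] [642.5 -57.3]
tab scene [301.5 246.7] [295 237  14  22 185] [536.4  17.7]
tab side [347.1 242. ] [341 235  13  18 125] [542.9  11.2]
tumbler [ 494.56341018 -301.80477603] [ 527.29473048 -327.37485819]
jig [663.77935699 286.61669395] [663.43278661 285.6355041 ] jar [ 673.48901612 -303.36286809] [ 679.78652661 -308.55720693]
```

View pics/crop1.png

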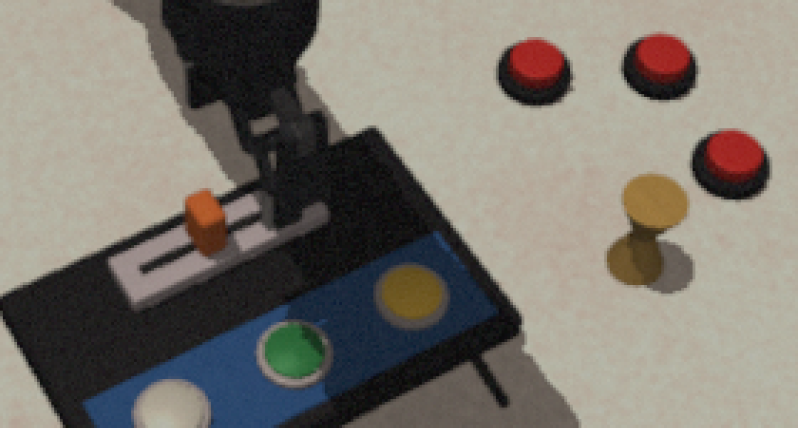

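Scene crop: the nearest button is the left one of the three, crop (535,65), at about (491,314), 582 mm from the base. The other two are 665 mm and 744 mm away, so I choose the nearest one. The yellow sensor is at (635,121.5), the tab at about (540,14), and the panel is turned about +2.4°. I'll shut the fingers and move to the right of the tab, staying high.

Emit:
play_rows:
  rows:
    - [[0,0,0,0,-0.48],[0,-0.2,-0.54,0,0],[0,-0.2,-0.54,0,0],[0,-0.2,-0.54,0,0],[0,-0.2,-0.54,0,0],[0,0,0,0.7,0],[0,0,0,0.7,0],[0,0,0,0.7,0],[0,0,0,0.7,0],[0,0,0,0,0],[0,0,0,0,0]]

```text
clock: 1.92
ee_pos: [539.3, -35.5, 137.6]
orientation: [-179.9, -0.0, 92.4]
ft_force: [-0.2, -0.8, 1.4]
opening: -0.1
gripper_force: 0.0
```

```bash
python3 - <<'E'
from h import *
from station import readout
s=readout.observe();print(s['clock'],s['ee_pos'],s['orientation'],s['opening'],s['ft_force'])
for c in ['side','scene','wrist']:
    im=vision.capture(c);cv2.imwrite(f'pics/{c}1.png',im[:,:,::-1])
a=[cv2.imread(f'pics/{c}1.png') for c in ['side','scene','wrist']]
v=np.vstack([np.hstack([cv2.resize(a[0][170:320,240:440],(400,300)),cv2.resize(a[1][190:340,220:420],(400,300))]),np.hstack([cv2.resize(a[2],(400,300))]*2)])
cv2.imwrite('pics/m1.png',v)
E
```

```text
1.9167 [539.34969053 -35.53796432 137.57141573] [-1.79860670e+02 -7.50376240e-03  9.24044955e+01] -0.1333498355955319 [-0.17618669 -0.84690926  1.3748514 ]
```

View pics/m1.png

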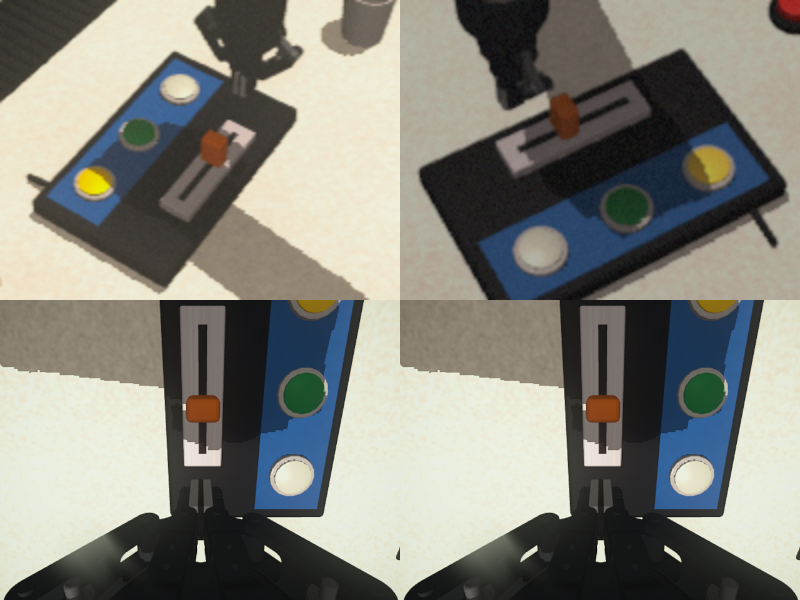

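Wrist view: the shut fingers line up with the tab (fingers at col 202, tab at (203,409)), with a clear gap behind the tab. Next I descend and start pushing.

Emit:
play_rows:
  rows:
    - [[0,0,0,0.78,0],[0,0,0,0.78,0],[0,0,0,0,0],[0,0.25,0,0,0],[0,0.25,0,0,0],[0,0.25,0,0,0],[0,0.25,0,0,0],[0,0.2,0,0,0],[0,0.2,0,0,0],[0,0.2,0,0,0],[0,0.2,0,0,0]]

```text
clock: 2.98
ee_pos: [537.1, 37.1, 75.9]
orientation: [180.0, 0.0, 92.4]
ft_force: [0.5, -1.8, 0.4]
opening: -0.2
gripper_force: 0.9
```

```bash
python3 - <<'E'
from h import *
from station import readout
s=readout.observe();print(s['clock'],s['ee_pos'],s['ft_force'])
im=vision.capture('wrist');cv2.imwrite('pics/w2.png',im[:,:,::-1])
for z in (44.,):
  for c,pts in [('scene',[(271,270),(341,245)])]: print([ray(c,p,z) for p in pts])
# track corners from m1 mosaics (scene crop 2x, offset 220,190; side offset 240,170)
f=lambda c,p,o,z: ray(c,(o[0]+p[0]/2,o[1]+p[1]/2),z).round(1)
print('scene R',f('scene',(108,151),(220,190),44),'L',f('scene',(637-400,87),(220,190),44),f('scene',(652-400,107),(220,190),44))
print('side near-L',f('side',(161,208),(240,170),44),f('side',(190,216),(240,170),44),'R',f('side',(232,122),(240,170),44),f('side',(256,133),(240,170),44))
E
```

```text
2.9833 [537.12838746  37.05335916  75.88077899] [ 0.45186246 -1.80578845  0.40814985]
[array([545.67909014, -51.06058817]), array([554.6209097 ,  93.50704854])]
scene R [539.1 -41.8] L [528.2 102.2] [555.9 103.9]
side near-L [546.7 110.2] [513.9  99.7] R [553.7 -44.2] [520.7 -46.9]
```

View pics/w2.png

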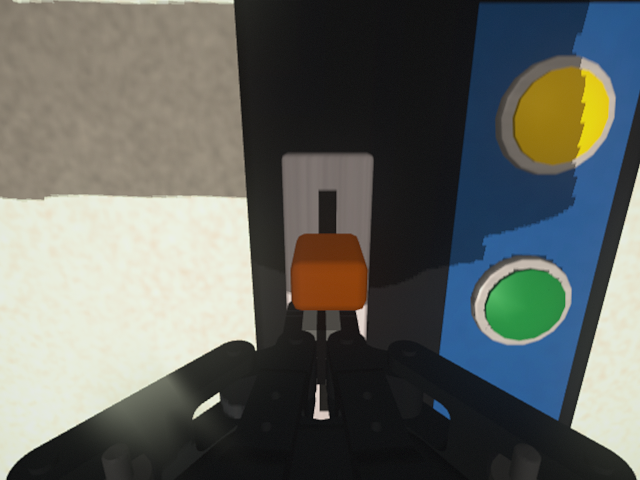

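Wrist view: the fingers are pushing the tab (at (328,272)) squarely, and the slot's left end is at (327,190), about 22 mm still to go. I'll continue slowly to the stop.

Emit:
play_rows:
  rows:
    - [[0,0.15,0,0,0],[0,0.15,0,0,0],[0,0.1,0,0,0],[0,0.05,0,0,0],[0,0.05,0,0,0],[0,0,0,0,0]]

```text
clock: 3.53
ee_pos: [536.1, 55.2, 75.6]
orientation: [-180.0, 0.1, 92.3]
ft_force: [-1.0, -5.0, 2.7]
opening: 0.1
gripper_force: 2.4
```

Emit:
play_rows:
  rows:
    - [[0,0.05,0,0,0],[0,0,0,0,0]]

```text
clock: 3.7
ee_pos: [536.1, 55.4, 75.6]
orientation: [-180.0, 0.2, 92.3]
ft_force: [-0.4, -10.6, 3.2]
opening: -0.4
gripper_force: 5.2
```

Emit:
play_rows:
  rows:
    - [[0,0.05,0,0,0],[0,0,0,0,0]]

```text
clock: 3.87
ee_pos: [536.1, 55.6, 75.6]
orientation: [-180.0, 0.3, 92.2]
ft_force: [-0.3, -15.5, 4.6]
opening: -0.2
gripper_force: 8.1
```

The force climbs with no motion, so the tab is at its stop. I back off and rise.

Emit:
play_rows:
  rows:
    - [[0,-0.3,0,0,0],[0,-0.3,0,0,0],[0,0,0,-0.8,0],[0,0,0,-0.8,0],[0,0,0,-0.6,0],[0,0,0,0,0],[0,0,0,0,0]]

```text
clock: 4.45
ee_pos: [537.8, 36.2, 164.9]
orientation: [179.8, -0.0, 92.4]
ft_force: [-0.7, -0.5, 0.3]
opening: -0.1
gripper_force: 0.0
```

```bash
python3 - <<'E'
from h import *
from station import readout
s=readout.observe();print(s['clock'],s['ee_pos'],s['orientation'],s['ft_force'])
im=vision.capture('wrist');cv2.imwrite('pics/w3.png',im[:,:,::-1])
m=vision.camera_model('wrist')
from scipy.spatial.transform import Rotation as R
T=np.eye(4);T[:3,:3]=R.from_euler('xyz',s['orientation'],degrees=True).as_matrix();T[:3,3]=s['ee_pos'];W=T@m['tool_from_camera']
def wr(u,z):
    d=W[:3,:3]@np.linalg.inv(m['K'])@[u[0],u[1],1];o=W[:3,3];return (o+d*(z-o[2])/d[2])[:2].round(1)
vision
for n,lo,hi,z in [('yel',(18,120,60),(32,255,255),38),('tab',(5,180,60),(16,255,255),84)]:
    u,st=blob(im,lo,hi,(0,0,640,480));print(n,u.round(1),st,wr(u,z))
E
```

```text
4.45 [537.81458786  36.17902932 164.88101101] [ 1.79834099e+02 -3.77866008e-02  9.23855236e+01] [-0.74843057 -0.46975753  0.28830846]
yel [473.  118.5] [ 443   87   61   64 2939] [636.6 119.9]
tab [323.9 187.3] [ 301  168   47   39 1693] [538.3  77.4]
```

View pics/w3.png

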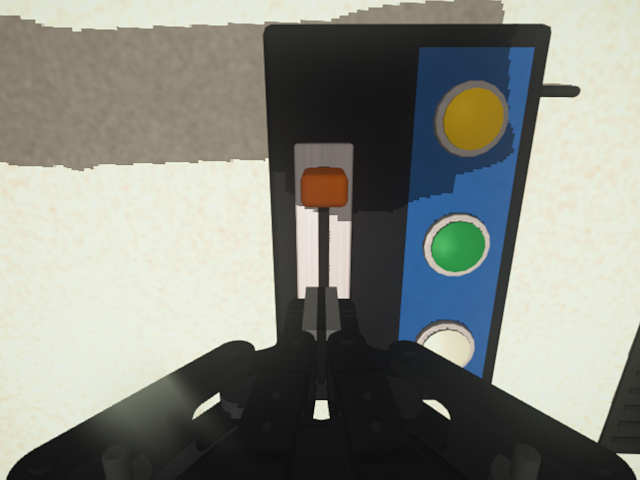

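Wrist view: the tab (324,187) sits at the track's left end with the whole slot free behind it. The yellow sensor at (473,118) maps to (636,120.5). I go over it and lower.

Emit:
play_rows:
  rows:
    - [[0,0.5,0.635,0,0],[0,0.5,0.635,0,0],[0,0.5,0.635,0,0],[0,0.5,0.635,0,0],[0,0,0,0,0],[0,0,0,0.6,0],[0,0,0,0.6,0],[0,0,0,0.5,0],[0,0,0,0.27,0],[0,0,0,0,0],[0,0,0,0,0]]

```text
clock: 5.42
ee_pos: [634.8, 120.4, 84.2]
orientation: [-179.9, 0.0, 92.4]
ft_force: [0.0, 0.4, 1.1]
opening: -0.0
gripper_force: 0.0
```

```bash
python3 - <<'E'
from h import *
a=[]
for c,o in [('side',(215,130)),('scene',(300,175))]:
    im=vision.capture(c);x,y=o;a.append(cv2.resize(im[y:y+150,x:x+133],(400,450),interpolation=3))
cv2.imwrite('pics/m4.png',np.hstack(a)[:,:,::-1])
for c in ('side','scene'): print(c,proj(c,np.array([635.8,121,67])),proj(c,np.array([635.8,121,42])))
E
```

```text
side [286.30780719 252.36709927] [286.9107126  259.03745297]
scene [375.42609958 264.45107399] [374.300193   271.72147072]
```

View pics/m4.png

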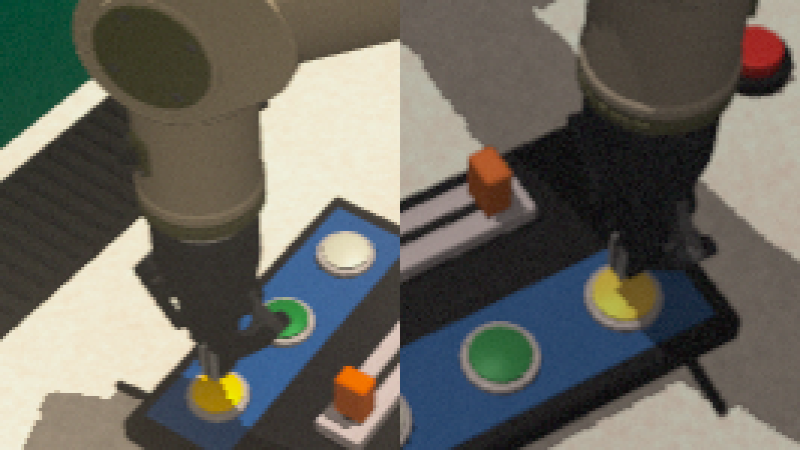

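The fingertips are about 23 mm over the dome's middle in both views: side crop (210,370), scene crop (620,265). I nudge up 1 mm and hold for over 2 s.

Emit:
play_rows:
  rows:
    - [[0,0,0,-0.03,0],[0,0,0,0,0],[0,0,0,0,0],[0,0,0,0,0],[0,0,0,0,0],[0,0,0,0,0],[0,0,0,0,0],[0,0,0,0,0],[0,0,0,0,0],[0,0,0,0,0],[0,0,0,0,0],[0,0,0,0,0]]

```text
clock: 6.52
ee_pos: [635.2, 120.5, 86.1]
orientation: [180.0, -0.0, 92.4]
ft_force: [-0.2, -0.1, 0.5]
opening: -0.1
gripper_force: 0.0
```

Emit:
play_rows:
  rows:
    - [[0,0,0,0,0],[0,0,0,0,0],[0,0,0,0,0],[0,0,0,0,0],[0,0,0,0,0],[0,0,0,0,0],[0,0,0,0,0],[0,0,0,0,0],[0,0,0,0,0],[0,0,0,0,0],[0,0,0,0,0],[0,0,0,0,0]]

```text
clock: 7.52
ee_pos: [635.2, 120.6, 86.0]
orientation: [180.0, -0.0, 92.4]
ft_force: [-0.3, 0.7, 0.6]
opening: 0.5
gripper_force: 0.0
```

Emit:
play_rows:
  rows:
    - [[0,0,0,0,0],[0,0,0,0,0],[0,0,0,0,0],[0,0,0,0,0],[0,0,0,0,0],[0,0,0,0,0],[0,0,0,0,0],[0,0,0,0,0],[0,0,0,0,0],[0,0,0,0,0],[0,0,0,0,0],[0,0,0,0,0]]

```text
clock: 8.52
ee_pos: [635.2, 120.5, 86.0]
orientation: [180.0, -0.0, 92.4]
ft_force: [0.5, -0.2, -0.1]
opening: 0.3
gripper_force: 0.0
```

Emit:
play_rows:
  rows:
    - [[0,0,0,-0.9,0],[0,0,0,-0.9,0],[0,0.625,-0.425,0,0],[0,0.625,-0.425,0,0],[0,0.625,-0.425,0,0],[0,0.625,-0.425,0,0],[0,0.625,-0.425,0,0],[0,0.625,-0.425,0,0],[0,0.625,-0.425,0,0],[0,0.625,-0.425,0,0],[0,0,0,0,0],[0,0,0,0,0]]

```text
clock: 9.52
ee_pos: [489.6, 316.6, 158.2]
orientation: [180.0, -0.0, 92.6]
ft_force: [-0.4, -0.7, 0.0]
opening: -0.0
gripper_force: 0.0
```

Emit:
play_rows:
  rows:
    - [[0,0,0,0.9,0],[0,0,0,0.9,0],[0,0,0,0.5,0],[0,0,0,0,0],[0,0,0,0,0]]

```text
clock: 9.93
ee_pos: [491.2, 313.5, 65.7]
orientation: [-179.9, 0.1, 92.3]
ft_force: [0.2, 0.5, 1.3]
opening: 0.2
gripper_force: 0.0
```

```bash
python3 - <<'E'
from h import *
from station import readout
s=readout.observe();print(s['clock'],s['ee_pos'],s['orientation'],s['ft_force'])
a=[]
for c,o in [('side',(215,270)),('scene',(350,110))]:
    im=vision.capture(c);x,y=o;a.append(cv2.resize(im[y:y+150,x:x+133],(400,450),interpolation=3))
cv2.imwrite('pics/m5.png',np.hstack(a)[:,:,::-1])
E
```

```text
9.9333 [491.24417458 313.49746292  65.67349   ] [-1.79924612e+02  7.02140719e-02  9.23205084e+01] [0.1830838  0.54773757 1.3245286 ]
```

View pics/m5.png

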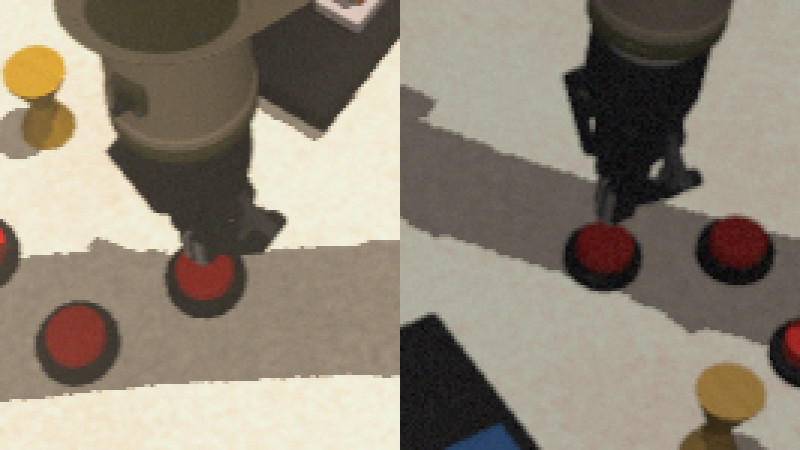

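The fingertips are centred over the nearest button: side crop (205,275), scene crop (605,250). I press it down.

Emit:
play_rows:
  rows:
    - [[0,0,0,0.4,0],[0,0,0,0.2,0],[0,0,0,0.1,0],[0,0,0,0.05,0],[0,0,0,0,0],[0,0,0,0,0]]

```text
clock: 10.53
ee_pos: [491.6, 314.7, 36.9]
orientation: [179.9, -0.0, 92.4]
ft_force: [0.8, -1.6, 3.2]
opening: 0.0
gripper_force: 1.5
```

Emit:
play_rows:
  rows:
    - [[0,0,0,0.05,0],[0,0,0,0,0],[0,0,0,0,0]]

```text
clock: 10.78
ee_pos: [491.6, 314.8, 34.8]
orientation: [179.9, -0.0, 92.4]
ft_force: [0.3, -1.2, 6.1]
opening: 0.3
gripper_force: 3.3
```

Emit:
play_rows:
  rows:
    - [[0,0,0,0.05,0],[0,0,0,0,0],[0,0,0,0,0]]

```text
clock: 11.03
ee_pos: [491.7, 314.9, 34.5]
orientation: [179.9, -0.0, 92.4]
ft_force: [-6.7, -5.9, 24.5]
opening: 0.1
gripper_force: 12.1
```

The button is on its stop: 24 N with no further travel. I release and rise clear.

Emit:
play_rows:
  rows:
    - [[0,0,0,-0.2,0],[0,0,0,-0.3,0],[0,0,0,-0.7,0],[0,0,0,-0.9,0],[0,0,0,-0.9,0],[0,0,0,-0.9,0],[0,0,0,0,0],[0,0,0,0,0],[0,0,0,0,0],[0,0,0,0,0]]

```text
clock: 11.87
ee_pos: [490.2, 314.3, 186.7]
orientation: [-179.9, 0.1, 92.4]
ft_force: [0.3, -0.7, -0.3]
opening: -0.2
gripper_force: 0.0
```

```bash
python3 - <<'E'
from h import *
from station import readout
s=readout.observe();print(s['clock'],s['ee_pos'],s['ft_force'],abs(s['qvel']).max())
a=[]
for c in ('side','scene'): a.append(cv2.resize(vision.capture(c),(400,300),interpolation=3))
cv2.imwrite('pics/m6.png',np.hstack(a)[:,:,::-1])
E
```

```text
11.8667 [490.17405785 314.26092965 186.65687492] [ 0.25591609 -0.65179092 -0.27583201] 0.5286048977535999
```

View pics/m6.png

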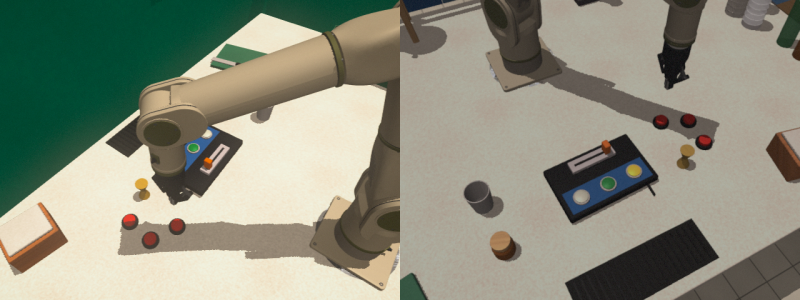

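The slider is at its left end (606,147), the button (661,122) is up, the tumbler, jar and jigger stand where they were, and the arm is clear. I hand in.

```bash
python3 -c "
from station import bot;print(bot.close_job())"
```

```text
the job is handed in; nothing more can be done
None
```

The job is handed in: the slider is at its left stop, the yellow sensor was pointed at for 3 s from about 25 mm without contact, and the nearest red button was pressed to its stop and released; the pictures show the tumbler, jigger and jar where they were.

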